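Shut down the bench laser: dim to the off stop, block the beam

TASK

Shut the bench laser down for the day: first turn the red knob on its driver anticlockwise until it comes to its off stop, then stand the beam block (the black plate on a foot, with an orange top edge) upright inside the yellow outline in front of the laser's aperture, its plate square across the beam. Set the block down rather than dropping it, and leave the blue knob's setting and the other things on the bench as they are.

Things in the scene. Friction and masses are not known exactly. Their poses are not given: they have to be found in the camera images.
- red_knob (a joint): angle of the red knob on the driver with the red front panel, rad: 0 = off, the hard anticlockwise end stop; grows as the knob turns clockwise seen from above, to 4.71 at full. It turns about a vertical axis against light, even friction (0.05 N m, no spring) and stays where it is left. It starts between 1.1 and 2.7
- red_knob_grip (a point): on the red knob's axis, 34 mm above the housing's top (104 mm above the work surface), the height to grip; it turns with the knob. The 16 mm wide, 64 mm long, 36 mm tall upright grip bar crosses a black disc (70 mm across, its top 10 mm above the housing); the bar runs from 10 to 46 mm above the housing's top. x runs along the bar, y across it (the direction to pinch), z up; the white pointer line is on the -x half of the bar. At off it points to the red dot on the housing
- red_driver: grey housing 150 x 130 x 70 mm (x, y, z) with red front panel on its -x face, fixed to the bench; origin at the centre of its underside, with the knob's axis over it. The red dot that marks off lies 46 mm from the axis, towards -x +y at 45 degrees in this frame
- blue_knob (a joint): angle of the blue knob on the other driver, alike in build and sense; to be left as it is
- blue_driver: a like driver, 150 x 130 x 70 mm, with blue front panel and blue knob (top of knob 116 mm above the work surface), fixed; origin at the centre of its underside
- beam_block: loose black beam block, about 0.4 kg: foot 70 x 90 x 12 mm (x, y, z), on whose middle stands a plate 10 mm thick (x), 90 mm wide (y), its top 100 mm above the underside, with an orange band along the top edge. Origin at the centre of the underside; x is the plate's normal, z up; alike front and back. Pinch the plate across its thickness from above
- block_top (a point): the middle of the beam block's top edge, 100 mm above its underside
- laser: fixed black laser head on a low base. Origin on the work surface at the centre of the yellow painted outline (110 mm along x, 140 mm along y, a flat line 6 mm wide) in front of the aperture; +x points from there to the laser: the aperture's steel snout starts 98 mm from the origin, the housing (170 x 62 mm, top 92 mm high) fills x from 115 to 285 mm. The beam leaves along -x, 60 mm above the surface
- camera: bystander: blue camera 60 x 45 x 45 mm on a steel post and a 70 x 70 mm black foot, 107 mm tall, loose; origin under the foot's centre
- screwdriver: bystander: screwdriver 180 mm long, lying loose on the bench
- carton: bystander: red carton 60 x 100 x 45 mm, loose; origin at the centre of its underside
- blue_pointer (a point): the outer end of the blue knob's white pointer, 30 mm from its axis, 116 mm above the work surface; turns with the knob
Not all that is in view belongs to the job. What is shaped like the red_driver but green or pink is not meant.

How it is judged:
By the outcome, as a careful person would: the job done as asked, in the order asked, and still so for the second after the job is handed in, with the robot touching nothing.
It also fails if it takes over 58 s, if anything falls off the work surface, if the arm or the gripper's body presses on something with over 40 N, if the wrist force passes 120 N, or if a joint passes its speed limit or range.

ROBOT

A 7-joint arm with a two-finger parallel gripper is mounted at the origin on the work surface. World frame = base frame: x ahead of the robot, y to its left, z up, the work surface at z = 0. Lengths are in m, angles in degrees, forces in N, time in s.
With the tool pointing down it reaches from about 0.425 to 0.875 m from the base axis. Payload 4.7 kg.
Tool frame: the origin (TCP) lies on the front face of the gripper's body, between the roots of the fingers; the fingertips stand 70 mm ahead of it and the grasp point (between the pads) lies 51 mm ahead of it (tip_extent is the distance from the TCP to the fingertips, in m); z points along the fingers, y is the direction in which the jaws open and shut (so a half turn about z gives the same grasp; the last joint's range is limited). The gripper opens to 87 mm and grips with 3 to 60 N. Pads are 19 mm wide; open, the fingers measure 117 mm over their backs; the gripper's body (75 mm by 190 mm) begins 51 mm behind the grasp point.
Start: joints at [71.74, 18.392, -4.016, 83.108, 1.295, 78.541, -3.26], TCP at [0.212, -0.614, 0.292] pointing down, gripper open.
Joint ranges: [-163.93, 163.93], [-17.29, 119.83], [-79.2, 71.16], [3.27, 140.29], [-89.18, 269.18], [5.43, 117.66], [-154.24, 154.24]. Speed limits (degrees/s): [147.25, 147.25, 180, 180, 180, 180, 180].

INTERFACE

Orientations are given as [roll, pitch, yaw] about the fixed x, y, z axes, in that order (R = Rz(yaw) Ry(pitch) Rx(roll)).
In Python, from cell import * gives the robot as it stands.
- The arm moves only by the tool carry_out, never from a script. Its argument "increments" is text: rows parted by semicolons, each of 7 numbers parted by spaces: the opening, from 0 (shut) to 1 (fully open), then the shift along the tool's x, y, z in m, then the turn, a rotation vector about the tool's x, y, z in degrees. A call has 1 to 20 rows; each row shifts and turns the pose as measured when the row begins, along the tool's axes as they then stand; what a row does not reach is not made up. A row lasts 1/8 s, in which the tool goes at most 62.5 mm and 10.7 degrees, less where a joint would pass 70% of its speed; a pose out of reach is approached as far as the arm can. A call is refused whole if a number of a shift passes 0.0625 or a number of a turn 10.7, either way. A call with a gripper value outside its range is refused whole. The fingers move at their own pace and stop on an object; "force" is the grip in N (left out, the last holds). Time passes only in rows, so rows that do not move let the fingers close. It gives the time, the measured TCP pose, the force and the opening at its end, in the units of the state.
- get_obs(): the state, without advancing time (a new reading comes with each control period).
- read_camera(name): name is "side" or "top" or "wrist"; returns a dict with "img" (400x640x3 uint8, blue, green, red), "fx", "fy", "cx", "cy" (pixels), "world_from_camera" (4x4, takes a point from camera to world coordinates). Camera axes: x right, y down, z forward; pixel columns grow to the right and rows downward; lengths in m; the calibration is good to about 2 mm. A picture is of the moment at which its call begins. There is no depth.
- sign_off(): hands the job in, once; it reports no verdict.
Trained networks look in a picture, given as the dict that the camera call returned (one of the last four; its "shot" number tells which), for a name from the list of things; names that differ only in an ending like _2 or _b are one class to them, and where a whole thing is asked for, a point or a joint stands for the part that bears it (a point fixed in the world has none). Each returns a list of dicts, best first, with "confidence" (0 to 1); they miss things now and then, are a little off and sometimes report something else, mostly with a low value. They report only what shows in the picture. A call takes as long as a camera call. They do not tell look-alikes from the thing itself.
- masks_of(target, picture): "pixels" (400x640 bool, what is visible of it) and "bbox" ([left, top, right, bottom] in pixels, round what is visible of it).
The state is a dict: "time_s": time; "qpos": joint angles; "joint_velocities": joint speeds; "effort": joint torques, N m; "tool_pos": TCP position; "tool_rot": TCP orientation; "force": force on the tool from outside, world axes, zero at the start; "wrist_torque": the same for the moment, N m; "grip_width": finger opening in m.
Only numpy, scipy, OpenCV 4.12 (cv2) and the standard library are available. Lean on these libraries where they do the work, as an engineer would, in place of code of your own. Each camera call takes 0.05 s, during which the arm holds its last target.

## Working session

There is one attempt and no reset: what is moved stays moved. The work goes in short steps, Python scripts to look and compute and a tool call to move; the robot and the scene stay as the last step left them, time stands still between calls to the robot, and variables do not carry over. Pictures are saved under pics/ and viewed, and the job is handed in when it is done.

Besides the shell and the picture viewer there is one more tool, called after "Call:" in YAML: its name, and indented under it one key for each argument. carry_out: Moves the arm, as the interface text tells. Its arguments: {"type":"object","properties":{"increments":{"type":"string"},"force":{"type":"number"}},"required":["increments"]}

```bash
mkdir -p pics; ls
python3 - <<'E'
from cell import *
import cv2,pickle
o=get_obs(); print({k:o[k] for k in('time_s','tool_pos','tool_rot','grip_width','qpos')})
d={}
for n in('top','side'):
    p=read_camera(n); d[n]=p; cv2.imwrite(f'pics/{n}0.png',p['img']); print(n,p['fx'],p['cx'],p['cy'],p['world_from_camera'])
    for t in('red_knob','red_driver','blue_driver','beam_block','laser','camera','carton','screwdriver'):
        for m in masks_of(t,p): print(n,t,round(m['confidence'],2),m['bbox'],m['pixels'].sum())
pickle.dump(d,open('d0.pkl','wb'))
E
```

```text
pics
{'time_s': 0.0, 'tool_pos': array([ 0.21214469, -0.61396328,  0.2911562 ]), 'tool_rot': array([-1.79890318e+02,  5.44096529e-03,  1.90650693e+01]), 'grip_width': 0.0870955884954123, 'qpos': array([71.74190867, 18.43964038, -4.01491516, 83.1747324 ,  1.29449997,
       78.54052167, -3.26208845])}
top 460.13625928007946 320.21730047318863 189.42886697401326 [[-0.00306757 -0.98885915  0.14882263  0.34540236]
 [-0.99995334  0.00439646  0.00860119 -0.13944281]
 [-0.00915965 -0.1487893  -0.9888265   1.39476983]
 [ 0.          0.          0.          1.        ]]
top red_knob 0.82 [485.2, 169.7, 506.7, 196.5] 471
top red_knob 0.8 [396.6, 184.8, 417.1, 204.4] 461
top red_knob 0.75 [375.9, 258.9, 399.3, 282.2] 482
top red_driver 0.87 [377.5, 166.7, 432.8, 220.0] 2507
top red_driver 0.75 [354.6, 236.3, 417.2, 299.3] 2615
top red_driver 0.63 [460.8, 156.8, 514.7, 214.9] 2704
top blue_driver 0.88 [303.3, 152.4, 356.0, 216.2] 2380
top beam_block 0.68 [231.7, 197.0, 263.6, 229.7] 760
top laser 0.74 [137.3, 85.2, 187.6, 202.7] 1927
top laser 0.33 [328.1, 116.2, 364.1, 146.9] 711
top camera 0.8
[... 389 characters left out ...]
 1.        ]]
side red_knob 0.86 [407.9, 183.7, 431.1, 210.4] 379
side red_knob 0.81 [377.8, 107.1, 398.9, 129.7] 262
side red_knob 0.71 [355.3, 148.3, 374.6, 171.0] 324
side red_driver 0.97 [387.5, 182.2, 445.5, 232.3] 2338
side red_driver 0.78 [360.1, 107.7, 413.4, 152.8] 1713
side red_driver 0.69 [334.7, 148.1, 394.8, 197.3] 2028
side blue_driver 0.83 [287.1, 183.5, 354.2, 241.4] 2492
side beam_block 0.89 [280.8, 255.2, 320.3, 299.9] 1310
side laser 0.73 [98.8, 279.0, 248.6, 377.4] 3303
side camera 0.69 [278.3, 362.4, 356.8, 374.2] 606
side camera 0.65 [215.0, 196.1, 255.2, 243.9] 1024
side carton 0.56 [264.1, 171.7, 289.6, 200.1] 697
side screwdriver 0.85 [278.7, 364.4, 355.7, 374.1] 491
```

Run:
```python
import cv2,pickle
d=pickle.load(open('d0.pkl','rb'))
cv2.imwrite('pics/topc.png',cv2.resize(d['top']['img'][70:310,120:530],None,fx=1.95,fy=1.95,interpolation=2))
cv2.imwrite('pics/sidec.png',cv2.resize(d['side']['img'][90:390,80:470],None,fx=2,fy=2,interpolation=2))
```

```text
(no output)
```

View pics/topc.png

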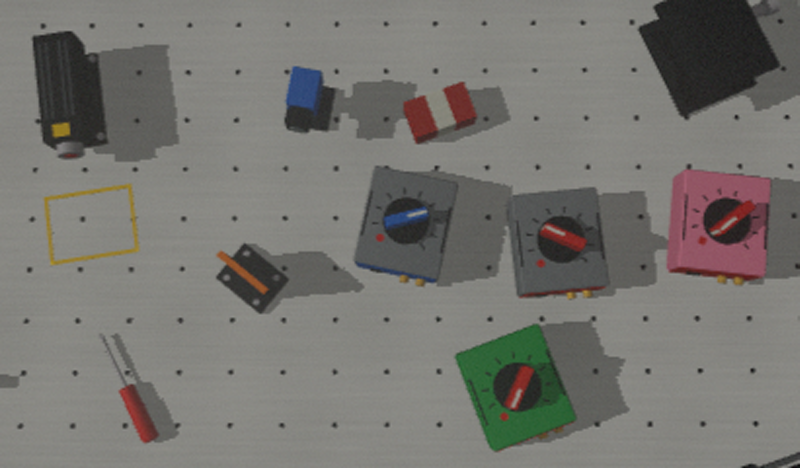

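View pics/sidec.png

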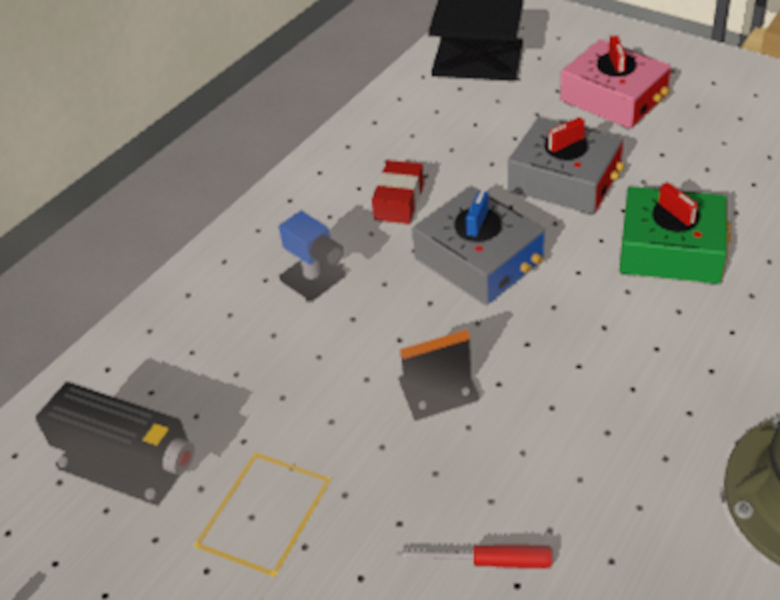

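```bash
cat > h.py <<'E'
import numpy as np,cv2,pickle
def proj(p,P):
    T=np.linalg.inv(p['world_from_camera']); q=np.atleast_2d(P)@T[:3,:3].T+T[:3,3]
    return np.c_[p['fx']*q[:,0]/q[:,2]+p['cx'],p['fy']*q[:,1]/q[:,2]+p['cy']]
def unproj(p,uv,z):
    uv=np.atleast_2d(uv).astype(float); T=p['world_from_camera']
    r=np.c_[(uv[:,0]-p['cx'])/p['fx'],(uv[:,1]-p['cy'])/p['fy'],np.ones(len(uv))]@T[:3,:3].T
    s=(z-T[2,3])/r[:,2]; return T[:3,3]+r*s[:,None]
E
python3 - <<'E'
from h import *
d=pickle.load(open('d0.pkl','rb'))
im=d['top']['img']; s=d['side']['img']
a=cv2.resize(im[160:225,370:435],(400,400),interpolation=2)
b=cv2.resize(im[190:240,225:275],(400,400),interpolation=2)
c=cv2.resize(s[140:205,330:395],(400,400),interpolation=2)
e=cv2.resize(im[145:225,297:362],(400,400),interpolation=2)
cv2.imwrite('pics/z.png',cv2.resize(np.vstack([np.hstack([a,b]),np.hstack([c,e])]),(600,600)))
E
```

```text
(no output)
```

View pics/z.png

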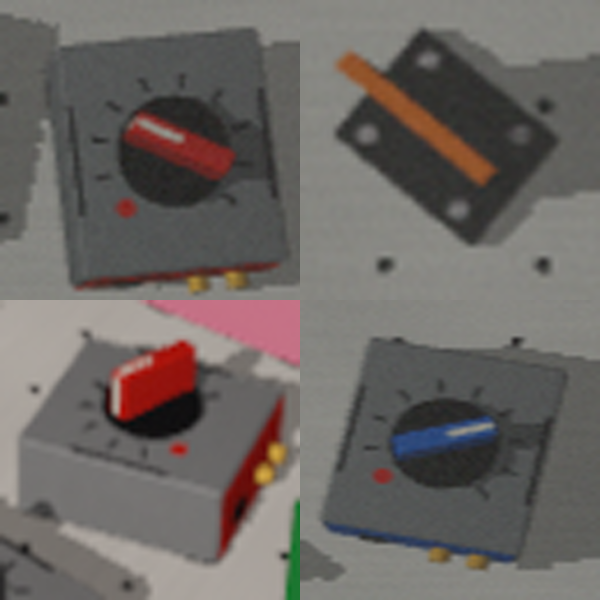

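```bash
cat > fit.py <<'E'
from h import *
from scipy.optimize import minimize
def box(lx,ly,z0,z1): return np.array([[sx*lx/2,sy*ly/2,z] for sx in(-1,1) for sy in(-1,1) for z in(z0,z1)])
def place(P,x,y,yaw,z=0):
    c,s=np.cos(yaw),np.sin(yaw); return np.c_[x+c*P[:,0]-s*P[:,1],y+s*P[:,0]+c*P[:,1],P[:,2]+z]
S=16
def sil(p,boxes,v,crop,K=8):
    l,t,r,b=crop; m=np.zeros(((b-t)*K,(r-l)*K),np.uint8)
    for B in boxes:
        q=proj(p,place(B,*v)); q=((q+0.5-[l,t])*K-0.5)
        h=cv2.convexHull(np.round(q*S).astype(np.int32)); cv2.fillConvexPoly(m,h,255,shift=4)
    return cv2.resize(m,(r-l,b-t),interpolation=cv2.INTER_AREA)/255.
def fit(views,boxes,v0,steps=(0.006,0.006,0.1)):
    # views: list of (p, mask bool)
    L=[]
    for p,m in views:
        ys,xs=np.nonzero(m); c=(xs.min()-12,ys.min()-12,xs.max()+13,ys.max()+13)
        c=(max(c[0],0),max(c[1],0),min(c[2],640),min(c[3],400))
        L.append((p,m[c[1]:c[3],c[0]:c[2]].astype(float),c))
    f=lambda v:sum(np.abs(sil(p,boxes,v,c)-m).sum()/m.sum() for p,m,c in L)
    best=None
    for dy in(-.3,0,.3):
        w=np.array(v0)+[0,0,dy]; s=np.array([w]+[w+np.eye(3)[i]*steps[i] for i in range(3)])
        r=minimize(f,w,method='Nelder-Mead',options=dict(initial_simplex=s,xatol=1e-5,fatol=1e-4))
        if best is None or r.fun<best.fun: best=r
    return best.x,best.fun
BAR=[box(.064,.016,.080,.116)]
BLOCK=[box(.070,.090,0,.012),box(.010,.090,0,.100)]
DRV=[box(.150,.130,0,.070)]
ORANGE=[box(.010,.090,.0999,.100)]
E
python3 - <<'E'
from cell import *
from fit import *
d=pickle.load(open('d0.pkl','rb')); T,Sd=d['top'],d['side']
def red(p,b):
    h=cv2.cvtColor(p['img'],cv2.COLOR_BGR2HSV).astype(int); m=((h[...,0]<8)|(h[...,0]>172))&(h[...,1]>110)&(h[...,2]>60)
    w=(p['img'].min(2)>130)
    m=m|w; z=np.zeros_like(m); z[b[1]:b[3],b[0]:b[2]]=m[b[1]:b[3],b[0]:b[2]]
    n,l,st,_=cv2.connectedComponentsWithStats(z.astype(np.uint8)); return l==1+np.argmax(st[1:,4])
def near(p,t,uv):
    ms=masks_of(t,p); return min(ms,key=lambda m:abs((m['bbox'][0]+m['bbox'][2])/2-uv[0])+abs((m['bbox'][1]+m['bbox'][3])/2-uv[1]))['pixels']
a=unproj(T,[407,194],.116)[0]; print('knob0',a)
mt,ms=red(T,(393,180,424,206)),red(Sd,(350,145,380,172)); print(mt.sum(),ms.sum())
for nm,V in(('t',[(T,mt)]),('s',[(Sd,ms)]),('ts',[(T,mt),(Sd,ms)])):
    v,f=fit(V,BAR,[a[0],a[1],1.0]); print('bar',nm,v[:2],np.degrees(v[2]),f)
from cell import *
V=[(read_camera('top')),(read_camera('side'))]
mt=near(V[0],'red_driver',(405,193)); ms=near(V[1],'red_driver',(365,173))
DK=DRV+[box(.05,.03,.07,.112)]
for nm,W in(('t',[(V[0],mt)]),('ts',[(V[0],mt),(V[1],ms)])):
    v,f=fit(W,DK,[a[0],a[1],.05]); print('drv',nm,v[:2],np.degrees(v[2]),f)
c=np.array([(58,48),(255,28),(287,262),(75,282)])*65/300+[369.5,159.5]
w=unproj(T,c,.07)[:,:2]; print('corners ctr',w.mean(0),'sides',[np.linalg.norm(w[i]-w[i-1]) for i in range(4)],'yaw',np.degrees(np.arctan2(*(w[0]+w[1]-w[2]-w[3])[::-1])))
h=cv2.cvtColor(T['img'],cv2.COLOR_BGR2HSV)
dot=unproj(T,np.array([126,208])*65/300+[369.5,159.5],.07)[0]; print('dot',dot, 'from ctr',dot[:2]-w.mean(0))
b=unproj(T,[245,207],.10)[0]; print('block0',b)
mt=near(V[0],'beam_block',(247,213)); ms=near(V[1],'beam_block',(300,277))
for nm,W in(('t',[(V[0],mt)]),('s',[(V[1],ms)]),('ts',[(V[0],mt),(V[1],ms)])):
    v,f=fit(W,BLOCK,[b[0],b[1],1.0]); print('blk',nm,v[:2],np.degrees(v[2]),f)
m=np.zeros((400,640),bool);hh=(h[...,0]>4)&(h[...,0]<18)&(h[...,1]>110);m[190:235,225:270]=hh[190:235,225:270];print(m.sum())
v,f=fit([(T,m)],ORANGE,[b[0],b[1],1.0]);print('orange',v[:2],np.degrees(v[2]),f)
# outline
for p,b in((T,(138,155,200,215)),(Sd,(170,310,250,385))):
    h=cv2.cvtColor(p['img'],cv2.COLOR_BGR2HSV);y=(h[...,0]>18)&(h[...,0]<34)&(h[...,1]>90)
    z=np.zeros_like(y);z[b[1]:b[3],b[0]:b[2]]=y[b[1]:b[3],b[0]:b[2]]
    n,l,st,_=cv2.connectedComponentsWithStats(cv2.dilate(z.astype(np.uint8),np.ones((3,3))));z&=(l==1+np.argmax(st[1:,4]))
    ys,xs=np.nonzero(z);w=unproj(p,np.c_[xs,ys],0)[:,:2]
    r=cv2.minAreaRect((w*1000).astype(np.float32)); print('outline',len(xs),r)
    from scipy.optimize import least_squares
    def res(v):
        c,s=np.cos(v[2]),np.sin(v[2]);q=(w-v[:2])@np.array([[c,-s],[s,c]]); 
        return np.abs(np.maximum(np.abs(q[:,0])/1-.052,np.abs(q[:,1])-.067))
    for y0 in(-.1,.1,.3):
        q=least_squares(res,[r[0][0]/1e3,r[0][1]/1e3,y0],loss='soft_l1',f_scale=.003); print(q.x[:2],np.degrees(q.x[2]),q.cost)
print(get_obs()['time_s'])
E
```

```text
knob0 [ 0.52383196 -0.37140377  0.116     ]
156 340
bar t [ 0.53432454 -0.37913441] 65.74513882363367 0.2649069884364002
bar s [ 0.53240549 -0.38416854] 71.2865450340898 0.5015686274509804
bar ts [ 0.53408433 -0.37947747] 66.34571543846533 0.8349537160263805
drv t [ 0.52383196 -0.37140377] -14.32394487827058 1.0
drv ts [ 0.53133431 -0.38039671] 3.4025733132774176 1.0556523037582477
corners ctr [ 0.53356929 -0.37708625] sides [np.float64(0.14873914126706722), np.float64(0.1257387240027255), np.float64(0.14958705399971955), np.float64(0.13295865041612764)] yaw 4.1563570087474515
dot [ 0.49951699 -0.34933199  0.07      ] from ctr [-0.03405229  0.02775426]
block0 [0.49086705 0.08512346 0.1       ]
blk t [0.48535306 0.08845028] -38.979902174288725 0.08096381409706739
blk s [0.48388099 0.09000087] 141.75177719627524 0.08980654031228519
blk ts [0.48528138 0.08900371] 141.08804926403496 0.18410351023309396
126
orange [0.48444083 0.0874982 ] -39.34618953718008 0.15829442888266418
outline 318 ((572.676513671875, 346.3760986328125), (110.72755432128906, 140.30418395996094), 8.80875015258789)
[0.57258824 0.34651406] 8.674459721404132 0.0004857347500941402
[0.57258838 0.34651424] 8.67460938657133 0.0004857346764741055
[0.57258838 0.34651424] 8.674614412489921 0.00048573467564505123
outline 402 ((572.2692260742188, 346.0047607421875), (110.11271667480469, 139.62680053710938), 8.484332084655762)
[0.57221147 0.34576123] 8.605842883999207 0.00046995579318066897
[0.57221147 0.34576123] 8.605844134809097 0.0004699557931805391
[0.57221147 0.34576123] 8.60584452515443 0.00046995579318053453
1.2
```

The candidates for the red knob in the top view are grey (407,194), pink (496,183) and green (387,270). Only the grey housing shows a red front panel, in both the top and side crops, so that is the one. Its pointer points up-left, which puts it about 73° clockwise of the dot.

Call:
carry_out:
  increments: "1 0.048 -0.0146 0 0 0 0;1 0.048 -0.0146 0 0 0 0;1 0.048 -0.0146 0 0 0 0;1 0.048 -0.0146 0 0 0 0;1 0.048 -0.0146 0 0 0 0;1 0.048 -0.0146 0 0 0 0;1 0.048 -0.0146 0 0 0 0;1 0.048 -0.0146 0 0 0 0;1 0 0 0 0 0 -9.4;1 0 0 0 0 0 -9.4;1 0 0 0 0 0 -9.4;1 0 0 0 0 0 -9.4;1 0 0 0 0 0 -9.4;1 0 0 0 0 0 0"

```text
time_s: 2.95
tool_pos: [0.5478, -0.3715, 0.2913]
tool_rot: [179.9, 0.0, 67.4]
force: [0.2, -0.2, -0.3]
grip_width: 0.0867
```

Run:
```python
from cell import *
from h import *
p=read_camera('wrist'); o=get_obs(); print(o['time_s'],o['tool_pos'],o['tool_rot'],o['qpos'],o['force']); print(p['world_from_camera'],p['fx'])
pickle.dump(p,open('w1.pkl','wb')); cv2.imwrite('pics/w1.png',p['img'])
```

```text
3.0 [ 0.54772087 -0.37151937  0.29127887] [1.79933923e+02 3.19229312e-02 6.73199698e+01] [ 49.16013299  21.37044897 -22.90333342  80.77080508   8.32060183
  79.44778745   3.4792711 ] [-0.0553431  -0.30360126 -0.10947457]
[[ 0.92333405 -0.36694975 -0.11314638  0.5797872 ]
 [-0.38399328 -0.88091933 -0.27664111 -0.2943006 ]
 [ 0.00184055  0.29887961 -0.95428905  0.38433103]
 [ 0.          0.          0.          1.        ]] 314.97233965206806
```

View pics/w1.png

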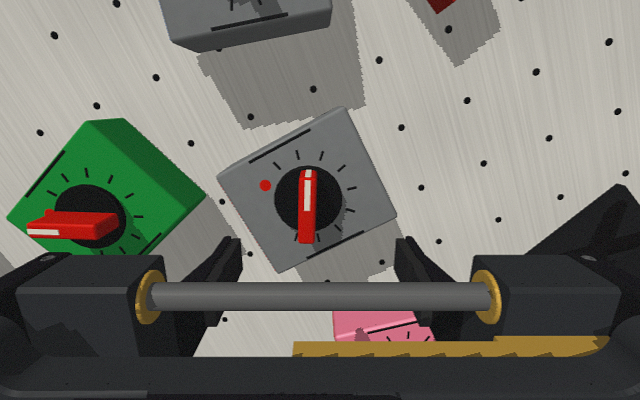

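The wrist view shows the grey driver at about (308,190), with its bar near vertical from (308,170) to (306,243), the pointer at the upper end and the red dot at (265,185). Next I refine the pose from this picture.

Run:
```python
from fit import *
p=pickle.load(open('w1.pkl','rb'))
h=cv2.cvtColor(p['img'],cv2.COLOR_BGR2HSV).astype(int); m=(((h[...,0]<8)|(h[...,0]>172))&(h[...,1]>120)&(h[...,2]>60))|(p['img'].min(2)>150)
z=np.zeros_like(m); z[165:248,290:325]=m[165:248,290:325]
z=cv2.morphologyEx(z.astype(np.uint8),cv2.MORPH_OPEN,np.ones((3,3)));n,l,st,_=cv2.connectedComponentsWithStats(z); z=l==1+np.argmax(st[1:,4]); print(z.sum())
v,f=fit([(p,z)],BAR,[.534,-.379,np.radians(66)]); print(v[:2],np.degrees(v[2]),f)
r=((h[...,0]<8)|(h[...,0]>172))&(h[...,1]>120); r[:, :250]=0;r[:,280:]=0;r[:170]=0;r[200:]=0
ys,xs=np.nonzero(r); dot=unproj(p,[xs.mean(),ys.mean()],.07)[0]; dd=dot[:2]-v[:2]; print('dot',dot,np.hypot(*dd),np.degrees(np.arctan2(dd[1],dd[0])))
c=unproj(p,[(217,178),(344,107),(397,215),(279,272)],.07); print(c[:,:2],c[:,:2].mean(0),[np.linalg.norm(c[i]-c[i-1]) for i in range(4)])
for i in range(4):e=c[i]-c[i-1];print(np.degrees(np.arctan2(e[1],e[0])))
g=p['img'].copy()
for B,col in((BAR[0],(0,255,0)),):
    q=cv2.convexHull(proj(p,place(B,*v)).astype(np.float32)).astype(int);cv2.polylines(g,[q],1,col)
cv2.imwrite('pics/w1o.png',cv2.resize(g[90:290,200:410],None,fx=2.5,fy=2.5))
# move
o=np.array([.54772,-.37152]);yw=np.radians(67.32);d=v[:2]-o;print('dx_t,dy_t',d@[np.cos(yw),np.sin(yw)],d@[np.sin(yw),-np.cos(yw)])
```

```text
1275
[ 0.53428147 -0.37846572] 65.74225272688568 0.09198615916955016
dot [ 0.49848709 -0.34887889  0.07      ] 0.04643939910115912 140.42362323130644
[[ 0.45664563 -0.32346678]
 [ 0.60165169 -0.30841923]
 [ 0.61392091 -0.43255847]
 [ 0.46981601 -0.44640023]] [ 0.53550856 -0.37771118] [np.float64(0.12363693292276223), np.float64(0.14578472333100148), np.float64(0.1247440743980277), np.float64(0.14476815459220516)]
96.11501362049998
5.924485880249505
-84.35553727617285
-174.51337945888508
dx_t,dy_t -0.01159031441065575 -0.009721209407498892
```

View pics/w1o.png

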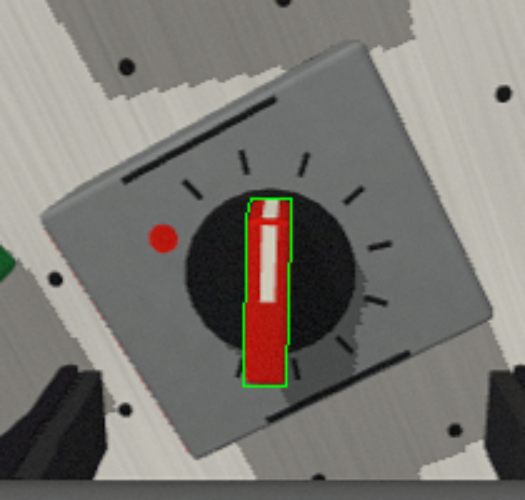

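Call:
carry_out:
  increments: "1 -0.0116 -0.0097 0 0 0 1.6;1 0 0 0 0 0 0;1 0 0 0.045 0 0 0;1 0 0 0.045 0 0 0;1 0 0 0.035 0 0 0;1 0 0 0.005 0 0 0"

```text
time_s: 3.75
tool_pos: [0.5332, -0.3813, 0.1604]
tool_rot: [179.7, 0.1, 65.0]
force: [-0.4, 0.1, -0.8]
grip_width: 0.0873
```

Call:
carry_out:
  increments: "1 0.003 0 0.005 0 0 -0.7;1 0 0 0 0 0 0;0 0 0 0 0 0 0;0 0 0 0 0 0 0;0 0 0 0 0 0 0;0 0 0 0 0 0 0;0 0 0 0 0 0 0;0 0 0 0 0 0 0"
  force: 30

```text
time_s: 4.75
tool_pos: [0.5372, -0.38, 0.1612]
tool_rot: [179.2, 0.3, 65.7]
force: [1.0, 0.7, -1.2]
grip_width: 0.0347
```

```bash
cat > st.py <<'E'
from cell import *
import numpy as np
np.set_printoptions(precision=4,suppress=True)
o=get_obs()
for k in('time_s','tool_pos','tool_rot','qpos','force','wrist_torque','grip_width'):print(k,o[k])
E
python3 st.py
```

```text
time_s 4.75
tool_pos [ 0.5372 -0.38    0.1612]
tool_rot [179.1559   0.2522  65.6568]
qpos [ 49.7186  25.4252 -21.6375  90.666   10.2463  64.973    1.4334]
force [ 1.0418  0.7143 -1.217 ]
wrist_torque [ 0.0402 -0.0668 -0.0182]
grip_width 0.03466795696406249
```

Call:
carry_out:
  increments: "0 0 0 0.004 0 0 0;0 0 0 0 0 0 0;0 0 0 0 0 0 0"

```text
time_s: 5.12
tool_pos: [0.5337, -0.3786, 0.1563]
tool_rot: [179.7, 0.2, 65.6]
force: [3.2, -2.2, 1.0]
grip_width: 0.0159
```

```bash
python3 st.py
```

```text
time_s 5.125
tool_pos [ 0.5337 -0.3786  0.1563]
tool_rot [179.7499   0.2453  65.6245]
qpos [ 49.6976  25.6092 -21.5614  91.0042  10.3321  65.0528   1.3574]
force [ 3.2096 -2.1644  1.0371]
wrist_torque [-0.2765 -0.7479 -0.0056]
grip_width 0.015850258178762983
```

Call:
carry_out:
  increments: "0 0 0 0 0 0 -9;0 0 0 0 0 0 -9;0 0 0 0 0 0 -9;0 0 0 0 0 0 -9;0 0 0 0 0 0 0"

```text
time_s: 5.75
tool_pos: [0.5337, -0.3785, 0.1563]
tool_rot: [179.9, 0.3, 102.6]
force: [-1.2, 1.1, 2.7]
grip_width: 0.0159
```

```bash
python3 st.py
```

```text
time_s 5.75
tool_pos [ 0.5337 -0.3785  0.1563]
tool_rot [179.9475   0.3298 102.6378]
qpos [ 54.6266  26.71   -28.1045  90.8007  13.6745  65.6259  36.0833]
force [-1.1998  1.058   2.7157]
wrist_torque [0.202  0.1335 0.064 ]
grip_width 0.015900384436271484
```

Call:
carry_out:
  increments: "0 0 0 0 0 0 -9;0 0 0 0 0 0 -9;0 0 0 0 0 0 -9;0 0 0 0 0 0 -6;0 0 0 0 0 0 0"

```text
time_s: 6.38
tool_pos: [0.5336, -0.3786, 0.1563]
tool_rot: [-179.9, 0.3, 135.6]
force: [-0.6, 1.2, 2.2]
grip_width: 0.0158
```

Call:
carry_out:
  increments: "0 0 0 0 0 0 -3;0 0 0 0 0 0 -3"

```text
time_s: 6.62
tool_pos: [0.5336, -0.3786, 0.1563]
tool_rot: [-179.9, 0.3, 141.3]
force: [-2.4, 0.2, 2.3]
grip_width: 0.0158
```

```bash
python3 st.py
```

```text
time_s 6.625
tool_pos [ 0.5336 -0.3786  0.1563]
tool_rot [-179.8593    0.2654  141.2819]
qpos [ 59.7264  28.2419 -35.0536  90.591   17.4538  66.435   72.1907]
force [-2.3515  0.1681  2.255 ]
wrist_torque [ 0.2976  0.0742 -0.514 ]
grip_width 0.015832266463237456
```

Call:
carry_out:
  increments: "0 0 0 0 0 0 -3;0 0 0 0 0 0 -3"

```text
time_s: 6.88
tool_pos: [0.5338, -0.379, 0.1564]
tool_rot: [-179.9, 0.3, 146.7]
force: [-0.5, 1.6, 2.1]
grip_width: 0.0171
```

```bash
python3 st.py
```

```text
time_s 6.875
tool_pos [ 0.5338 -0.379   0.1564]
tool_rot [-179.8995    0.2911  146.715 ]
qpos [ 60.491   28.5175 -36.0717  90.5366  17.9864  66.5277  77.2978]
force [-0.4871  1.6146  2.0528]
wrist_torque [ 0.2824  0.0475 -0.8819]
grip_width 0.017100761077527376
```

Call:
carry_out:
  increments: "0 0 0 0 0 0 3;1 0 0 0 0 0 0;1 0 0 0 0 0 0;1 0 0 0 0 0 0;1 0 0 0 0 0 0;1 0 0 -0.05 0 0 0;1 0 0 -0.05 0 0 0;1 0 0 -0.04 0 0 0;1 0 0 0 0 0 0"

```text
time_s: 8.0
tool_pos: [0.5334, -0.3783, 0.2988]
tool_rot: [-180.0, 0.2, 143.1]
force: [-0.8, 0.0, -0.2]
grip_width: 0.0845
```

```bash
python3 st.py
python3 - <<'E'
from cell import *
from h import *
p=read_camera('wrist')
pickle.dump(p,open('w2.pkl','wb')); cv2.imwrite('pics/w2.png',p['img'])
E
```

```text
time_s 8.0
tool_pos [ 0.5334 -0.3783  0.2988]
tool_rot [-179.9717    0.2463  143.1322]
qpos [ 61.0644  22.5334 -37.3621  81.1353  13.7084  80.6402  76.7891]
force [-0.8456  0.0104 -0.2053]
wrist_torque [ 0.0253 -0.175  -0.0335]
grip_width 0.0844954853949152
```

View pics/w2.png

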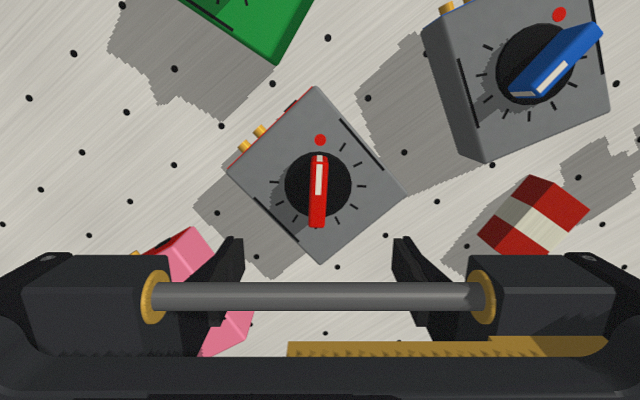

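The knob's pointer at (319,160) now points at the red dot at (320,140). I'll measure it to confirm.

Run:
```python
from fit import *
p=pickle.load(open('w2.pkl','rb'))
h=cv2.cvtColor(p['img'],cv2.COLOR_BGR2HSV).astype(int); m=(((h[...,0]<8)|(h[...,0]>172))&(h[...,1]>120)&(h[...,2]>60))|(p['img'].min(2)>150)
z=np.zeros_like(m); z[150:232,300:336]=m[150:232,300:336]
z=cv2.morphologyEx(z.astype(np.uint8),cv2.MORPH_OPEN,np.ones((3,3)));n,l,st,_=cv2.connectedComponentsWithStats(z); z=l==1+np.argmax(st[1:,4])
v,f=fit([(p,z)],BAR,[.534,-.379,np.radians(140)]); print(v[:2],np.degrees(v[2]),f)
r=((h[...,0]<8)|(h[...,0]>172))&(h[...,1]>120); r[:, :305]=0;r[:,335:]=0;r[:130]=0;r[149:]=0
ys,xs=np.nonzero(r); dot=unproj(p,[xs.mean(),ys.mean()],.07)[0]; dd=dot[:2]-v[:2]; print('dot',dot,np.hypot(*dd),np.degrees(np.arctan2(dd[1],dd[0])))
c=unproj(p,[(225,172),(317,86),(408,195),(321,264)],.07)[:,:2]
for i in range(4):e=c[i]-c[i-1];print(np.degrees(np.arctan2(e[1],e[0])))
```

```text
[ 0.53438592 -0.37804875] 140.10726260645805 0.10663892566672971
dot [ 0.49871878 -0.34870649  0.07      ] 0.04618563785761271 140.55692042092252
-173.79464043189665
94.46202762999789
4.727215280713809
-85.1129559935782
```

Call:
carry_out:
  increments: "1 0.035 0.0379 0 0 0 0;1 0.035 0.0379 0 0 0 0;1 0.035 0.0379 0 0 0 0;1 0.035 0.0379 0 0 0 0;1 0.035 0.0379 0 0 0 0;1 0.035 0.0379 0 0 0 0;1 0.035 0.0379 0 0 0 0;1 0.035 0.0379 0 0 0 0;1 0.035 0.0379 0 0 0 0;1 0 0 0 0 0 10.2;1 0 0 0 0 0 10.2;1 0 0 0 0 0 10.2;1 0 0 0 0 0 10.2;1 0 0 0 0 0 10.2;1 0 0 0 0 0 10.2;1 0 0 0 0 0 10.2;1 0 0 0 0 0 10.2;1 0 0 0 0 0 10.2;1 0 0 0 0 0 0"

```text
time_s: 10.42
tool_pos: [0.4698, 0.0951, 0.2691]
tool_rot: [-178.1, 1.3, 48.2]
force: [-0.1, -0.1, 0.0]
grip_width: 0.0873
```

```bash
python3 st.py
python3 - <<'E'
from cell import *
from h import *
p=read_camera('wrist')
ms=masks_of('beam_block',p)
for m in ms: print(m['confidence'],m['bbox'])
pickle.dump((p,ms[:1]),open('w3.pkl','wb')); cv2.imwrite('pics/w3.png',p['img'])
E
```

```text
time_s 10.425
tool_pos [0.4698 0.0951 0.2691]
tool_rot [-178.0516    1.3386   48.2105]
qpos [ 39.5842   2.4279 -54.2089 105.4391   1.1223  75.3364 -56.7551]
force [-0.1409 -0.0721  0.0174]
wrist_torque [ 0.0038 -0.0823  0.002 ]
grip_width 0.08731307911784883
0.66 [304.1, 125.8, 374.5, 243.9]
```

View pics/w3.png

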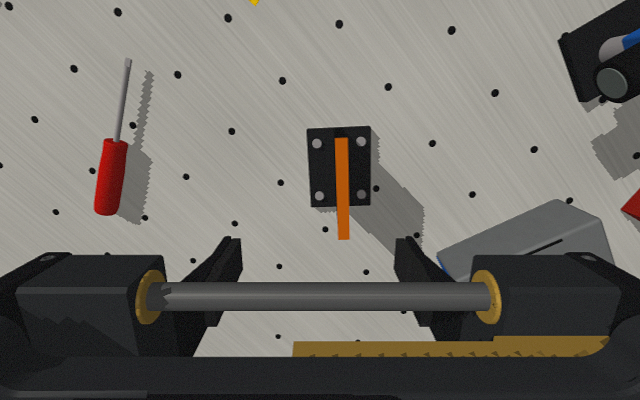

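The block's foot spans (307–371, 127–207) and the orange edge runs from (341,138) to (343,239).

```bash
cat > mv.py <<'E'
import sys,numpy as np
from cell import *
from scipy.spatial.transform import Rotation as R
# target x y z yaw -> tool-frame shift and rotvec (deg)
def need(x,y,z,yaw):
    o=get_obs();A=R.from_euler('xyz',o['tool_rot'],degrees=True);B=R.from_euler('xyz',[180,0,yaw],degrees=True)
    print('t',o['time_s'],'pos',np.round(o['tool_pos'],4),'rot',np.round(o['tool_rot'],2),'w',round(o['grip_width'],4),'F',np.round(o['force'],1))
    print('shift',np.round(A.inv().apply(np.array([x,y,z])-o['tool_pos']),4),'turn',np.round((A.inv()*B).as_rotvec(degrees=True),2),'q',np.round(o['qpos'],1))
if __name__=='__main__': need(*map(float,sys.argv[1:]))
E
python3 - <<'E'
from fit import *
p,ms=pickle.load(open('w3.pkl','rb'))
h=cv2.cvtColor(p['img'],cv2.COLOR_BGR2HSV).astype(int); m=(h[...,0]>4)&(h[...,0]<18)&(h[...,1]>150)
m[:130]=0;m[245:]=0;m[:,:320]=0;m[:,:320]=0;m[:,360:]=0
print(m.sum())
v,f=fit([(p,m)],[box(.010,.090,.099,.100)],[.485,.0885,np.radians(-39)]); print('orange',v[:2],np.degrees(v[2]),f)
v,f=fit([(p,ms[0]['pixels'])],BLOCK,[.485,.0885,np.radians(-39)]); print('blk',v[:2],np.degrees(v[2]),f)
g=p['img'].copy()
for B in BLOCK:
    q=cv2.convexHull(proj(p,place(B,*v)).astype(np.float32)).astype(int);cv2.polylines(g,[q],1,(0,255,0))
cv2.imwrite('pics/w3o.png',cv2.resize(g[100:260,260:420],None,fx=3,fy=3))
E
python3 mv.py .485 .0885 .2 51
```

```text
1334
orange [0.48593126 0.09054285] -39.29925434249285 0.12079842431725313
blk [0.48499017 0.08968689] -39.205748471019184 0.018022683798384117
t 10.525 pos [0.4699 0.0951 0.2693] rot [-178.07    1.32   48.29] w 0.0868 F [-0.6  0.6 -0.4]
shift [0.0067 0.018  0.0686] turn [-1.96  1.27 -2.73] q [ 39.6   2.4 -54.2 105.4   1.1  75.3 -56.7]
```

View pics/w3o.png

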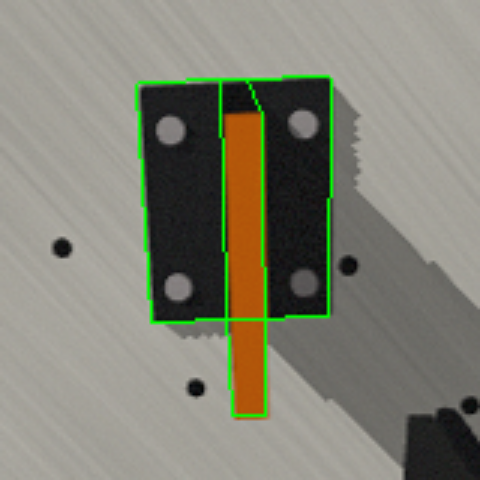

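Call:
carry_out:
  increments: "1 0.0076 0.0172 0.03 -1.96 1.27 -2.6;1 0 0 0.03 0 0 0;1 0 0 0 0 0 0"

```text
time_s: 10.9
tool_pos: [0.4871, 0.0891, 0.2069]
tool_rot: [179.9, -0.0, 51.4]
force: [0.4, -0.5, 0.8]
grip_width: 0.0868
```

```bash
python3 mv.py .485 .0897 .131 50.8
```

```text
t 10.9 pos [0.4871 0.0891 0.2069] rot [ 1.7992e+02 -3.0000e-02  5.1390e+01] w 0.0868 F [ 0.4 -0.5  0.8]
shift [-0.0008 -0.0021  0.0759] turn [ 0.08 -0.03  0.59] q [ 38.1   7.5 -54.3 109.5   6.7  66.2 -57.2]
```

Call:
carry_out:
  increments: "1 -0.0008 -0.0021 0.03 0 0 0.6;1 0 0 0.03 0 0 0;1 0 0 0.013 0 0 0;1 0 0 0 0 0 0"

```text
time_s: 11.4
tool_pos: [0.4882, 0.09, 0.1367]
tool_rot: [179.6, -0.3, 51.0]
force: [0.0, 0.8, 0.1]
grip_width: 0.0872
```

```bash
python3 mv.py .485 .0897 .131 50.8
```

```text
t 11.4 pos [0.4882 0.09   0.1367] rot [179.65  -0.25  51.  ] w 0.0872 F [0.  0.8 0.1]
shift [-0.0022 -0.0023  0.0056] turn [ 0.35 -0.25  0.2 ] q [ 35.   13.6 -52.9 113.6  12.9  58.3 -62.9]
```

Call:
carry_out:
  increments: "1 -0.0022 -0.0023 0.005 0.35 -0.25 0.2;1 0 0 0 0 0 0;0 0 0 0 0 0 0;0 0 0 0 0 0 0;0 0 0 0 0 0 0;0 0 0 0 0 0 0;0 0 0 0 0 0 0;0 0 0 0 0 0 0;0 0 0 0 0 0 0"
  force: 25

```text
time_s: 12.52
tool_pos: [0.487, 0.09, 0.1347]
tool_rot: [179.8, -0.2, 50.8]
force: [-0.5, -0.1, 0.5]
grip_width: 0.0249
```

```bash
python3 mv.py .485 .0897 .131 50.8
```

```text
t 12.525 pos [0.487  0.09   0.1347] rot [ 1.7976e+02 -1.6000e-01  5.0800e+01] w 0.0249 F [-0.5 -0.1  0.5]
shift [-0.0015 -0.0014  0.0037] turn [ 0.24 -0.16 -0.  ] q [ 35.   13.8 -52.8 113.7  13.   58.2 -63.1]
```

Call:
carry_out:
  increments: "0 -0.001 -0.001 0.002 0.2 -0.2 0;0 0 0 0 0 0 0;0 0 0 0 0 0 0;0 0 0 0 0 0 0"
  force: 30

```text
time_s: 13.02
tool_pos: [0.4853, 0.0897, 0.1323]
tool_rot: [180.0, 0.1, 50.8]
force: [-0.2, -0.5, -1.6]
grip_width: 0.0095
```

```bash
python3 mv.py .485 .0897 .131 50.8
```

```text
t 13.025 pos [0.4853 0.0897 0.1323] rot [1.7999e+02 8.0000e-02 5.0800e+01] w 0.0095 F [-0.2 -0.5 -1.6]
shift [-0.0002 -0.0003  0.0013] turn [ 0.01  0.08 -0.  ] q [ 34.9  14.  -52.8 113.9  13.1  58.3 -63.3]
```

Call:
carry_out:
  increments: "0 0 0 -0.02 0 0 0;0 0 0 -0.04 0 0 0;0 0 0 -0.03 0 0 0;0 0.041 -0.0155 0 0 0 0;0 0.041 -0.0155 0 0 0 0;0 0.041 -0.0155 0 0 0 0;0 0.041 -0.0155 0 0 0 0;0 0.041 -0.0155 0 0 0 0;0 0.041 -0.0155 0 0 0 0;0 0 0 0 0 0 0"

```text
time_s: 14.28
tool_pos: [0.572, 0.3429, 0.232]
tool_rot: [180.0, 0.1, 50.3]
force: [-1.5, -0.0, -3.8]
grip_width: 0.0098
```

```bash
python3 mv.py .5724 .3462 .22 98.6
```

```text
t 14.275 pos [0.572  0.3429 0.232 ] rot [1.7996e+02 1.1000e-01 5.0350e+01] w 0.0098 F [-1.5 -0.  -3.8]
shift [ 0.0028 -0.0018  0.012 ] turn [-1.000e-02  1.200e-01 -4.825e+01] q [  4.3  31.8 -53.1  83.5  25.6  77.5 -89.8]
```

Call:
carry_out:
  increments: "0 0 0 0 0 0 -8;0 0 0 0 0 0 -8;0 0 0 0 0 0 -8;0 0 0 0 0 0 -8;0 0 0 0 0 0 -8;0 0 0 0 0 0 -8;0 0 0 0 0 0 0"

```text
time_s: 15.15
tool_pos: [0.5729, 0.3339, 0.2363]
tool_rot: [-179.8, 0.5, 99.4]
force: [0.4, 0.3, -3.7]
grip_width: 0.0095
```

```bash
python3 mv.py .5724 .3462 .17 98.6
python3 - <<'E'
from cell import *
from h import *
d={}
for n in('top','side','wrist'):
    p=read_camera(n); d[n]=p; cv2.imwrite(f'pics/{n}4.png',p['img'])
pickle.dump(d,open('d4.pkl','wb'))
a=cv2.resize(d['top']['img'][80:240,100:260],(400,400),interpolation=2)
b=cv2.resize(d['side']['img'][210:390,100:280],(400,400),interpolation=2)
cv2.imwrite('pics/p4.png',np.hstack([a,b]))
E
```

```text
t 15.15 pos [0.5729 0.3339 0.2363] rot [-179.8     0.5    99.45] w 0.0095 F [ 0.4  0.3 -3.7]
shift [0.0128 0.0017 0.0662] turn [-0.2   0.5   0.85] q [ 10.1  35.7 -62.6  83.4  32.   80.5 -44.1]
```

View pics/p4.png

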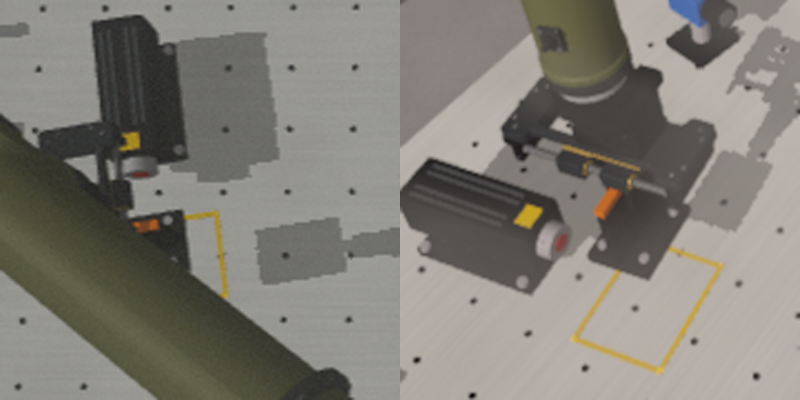

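View pics/wrist4.png

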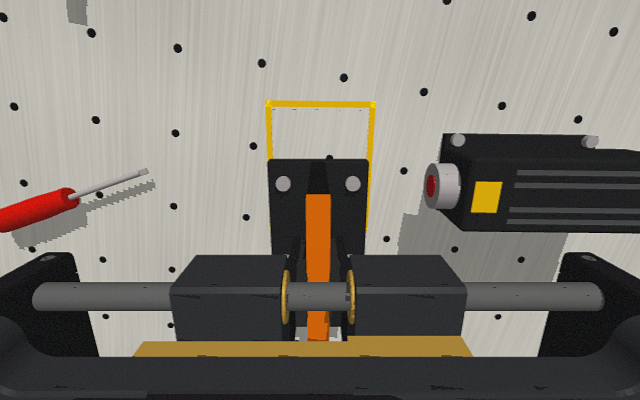

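The block is held upright, level and square over the outline. In the wrist view the foot is at (268–368, 158–250) and the far outline edge at row 103. I'll centre it and lower.

Call:
carry_out:
  increments: "0 0.0128 0.0017 0.02 -0.2 0.5 0.85;0 0 0 0.03 0 0 0;0 0 0 0 0 0 0"

```text
time_s: 15.68
tool_pos: [0.573, 0.3469, 0.1861]
tool_rot: [179.9, 0.0, 98.2]
force: [-1.4, 0.5, -3.9]
grip_width: 0.0099
```

```bash
python3 mv.py .5724 .3462 .142 98.6
```

```text
t 15.675 pos [0.573  0.3469 0.1861] rot [1.7988e+02 3.0000e-02 9.8210e+01] w 0.0099 F [-1.4  0.5 -3.9]
shift [-0.0005 -0.0008  0.0441] turn [ 0.12  0.03 -0.39] q [  8.2  38.2 -60.7  85.9  33.9  75.7 -47.4]
```

Call:
carry_out:
  increments: "0 0 -0.001 0.02 0.1 0 -0.4;0 0 0 0.015 0 0 0;0 0 0 0.006 0 0 0;0 0 0 0 0 0 0"

```text
time_s: 16.18
tool_pos: [0.5729, 0.3472, 0.1449]
tool_rot: [179.8, -0.0, 98.5]
force: [-0.4, -0.2, -3.7]
grip_width: 0.0099
```

```bash
python3 mv.py .5724 .3462 .132 98.6
```

```text
t 16.175 pos [0.5729 0.3472 0.1449] rot [ 1.7984e+02 -3.0000e-02  9.8540e+01] w 0.0099 F [-0.4 -0.2 -3.7]
shift [-0.001  -0.0007  0.0129] turn [ 0.16 -0.03 -0.07] q [  7.6  40.3 -59.2  88.   35.8  72.1 -48.3]
```

Call:
carry_out:
  increments: "0 -0.001 -0.0007 0.004 0.15 0 0;0 0 0 0.003 0 0 0;0 0 0 0.003 0 0 0;0 0 0 0 0 0 0"

```text
time_s: 16.68
tool_pos: [0.5729, 0.3465, 0.1355]
tool_rot: [179.9, -0.1, 98.5]
force: [-0.7, 0.8, -3.5]
grip_width: 0.0097
```

Call:
carry_out:
  increments: "0 0 0 0.001 0 0 0;0 0 0 0.001 0 0 0;0 0 0 0 0 0 0"

```text
time_s: 17.05
tool_pos: [0.573, 0.3467, 0.1337]
tool_rot: [179.9, -0.1, 98.5]
force: [-1.6, -0.0, -3.4]
grip_width: 0.0096
```

```bash
python3 mv.py .5724 .3462 .132 98.6
```

```text
t 17.05 pos [0.573  0.3467 0.1337] rot [ 1.7987e+02 -9.0000e-02  9.8520e+01] w 0.0096 F [-1.6 -0.  -3.4]
shift [-0.0004 -0.0007  0.0017] turn [ 0.13 -0.09 -0.08] q [  7.5  40.9 -58.8  88.6  36.3  71.2 -48.6]
```

Call:
carry_out:
  increments: "0 0 0 0.001 0.1 0 0;0 0 0 0.001 0 0 0;0 0 0 0.0005 0 0 0"

```text
time_s: 17.42
tool_pos: [0.573, 0.3471, 0.1325]
tool_rot: [179.9, -0.1, 98.5]
force: [-1.2, -0.9, 1.4]
grip_width: 0.0097
```

```bash
python3 mv.py .5724 .3462 .132 98.6
```

```text
t 17.425 pos [0.573  0.3471 0.1325] rot [ 1.7993e+02 -9.0000e-02  9.8520e+01] w 0.0097 F [-1.2 -0.9  1.4]
shift [-0.0008 -0.0007  0.0005] turn [ 0.07 -0.09 -0.08] q [  7.4  41.  -58.7  88.6  36.3  71.1 -48.6]
```

Contact: the vertical force swung from −3.5 to +1.4 N at the expected height. Releasing now.

Call:
carry_out:
  increments: "0 0 0 0.0005 0 0 0;1 0 0 0 0 0 0;1 0 0 0 0 0 0;1 0 0 0 0 0 0;1 0 0 0 0 0 0;1 0 0 0 0 0 0;1 0 0 -0.03 0 0 0;1 0 0 -0.05 0 0 0;1 0 0 -0.05 0 0 0;1 0 0 0 0 0 0"

```text
time_s: 18.68
tool_pos: [0.5733, 0.3471, 0.2656]
tool_rot: [179.9, -0.2, 98.5]
force: [0.0, 1.2, 0.1]
grip_width: 0.0851
```

```bash
python3 mv.py .45 .0 .3 98.6
python3 - <<'E'
from cell import *
from fit import *
p=read_camera('wrist'); cv2.imwrite('pics/w5.png',p['img'])
ms=masks_of('beam_block',p)
for m in ms[:1]:
    print(m['confidence'],m['bbox']); v,f=fit([(p,m['pixels'])],BLOCK,[.5724,.3462,np.radians(8.6)]); print(v[:2],np.degrees(v[2]),f)
E
```

```text
t 18.675 pos [0.5733 0.3471 0.2656] rot [179.87  -0.19  98.53] w 0.0851 F [0.  1.2 0.1]
shift [-0.3249 -0.1733 -0.0358] turn [ 0.13 -0.19 -0.07] q [  9.   35.  -63.1  80.6  31.   82.8 -45. ]
0.88 [282.0, 136.2, 350.5, 254.4]
[0.57330464 0.34713383] 8.406887022813658 0.014849160482597714
```

View pics/w5.png

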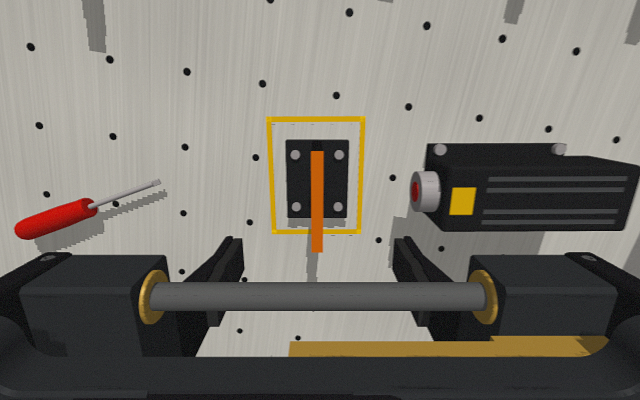

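The block stands upright inside the outline: foot at (286–348, 139–218), outline at (268–365, 117–233). Last I compare the other things with their starting pictures.

Run:
```python
from cell import *
from h import *
d=pickle.load(open('d0.pkl','rb'));o=[]
for n in('top','side'):
    p=read_camera(n); df=cv2.absdiff(p['img'],d[n]['img']).max(2)
    o.append(cv2.resize(np.vstack([p['img'],cv2.cvtColor(np.minimum(df.astype(int)*4,255).astype(np.uint8),cv2.COLOR_GRAY2BGR)]),(400,500),interpolation=3))
cv2.imwrite('pics/f.png',np.hstack(o))
```

View pics/f.png

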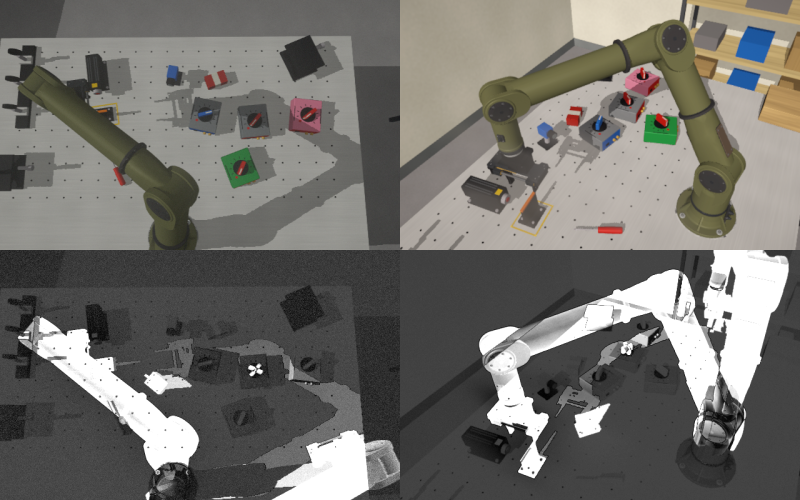

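The difference images change only at the arm, its shadows, the red knob and the block. The blue knob, camera, carton and screwdriver are unchanged.

```bash
python3 -c "
from cell import *
print(sign_off())"
```

```text
the job is handed in; nothing more can be done
None
```

The laser is shut down as asked and the job is handed in, at about 19 s of the 58 s allowed. No verdict was reported.

- **Red knob:** I turned the knob on the grey driver with the red panel about 74° anticlockwise to its off stop. At the stop the wrist torque rose to about 0.9 N m and the jaws began to twist on the bar. Afterwards the pointer measured 140.1°, against 140.6° for the red dot.
- **Beam block:** I then set the block down under light contact, with the vertical force going from −3.5 N to +1.4 N. It stands upright at (0.573, 0.347) m and 8.4°. The yellow outline is centred at (0.572, 0.346) m and 8.6°, so the block is about 1 mm and 0.2° off.
- **Other things:** comparing the final top and side pictures with the first ones, only the red knob, the block, the arm and shadows changed. The blue knob and the loose items show no movement.

No final check failed. The first knob and driver fits from the top and side cameras were poor, so I used a wrist-camera fit for the knob.

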